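# Unpin the chip cutter's pusher and park the lock pin

## Robot

A 6-joint arm with a two-finger parallel gripper is mounted at the origin on a cart in front of the work surface, level with it; the furniture and walls round the work are solid. World frame = base frame: x ahead of the robot, y to its left, z up, the work surface at z = 0. Lengths are in m, angles in rad, forces in N, time in s.
With the tool pointing down it reaches from about 0.25 to 0.775 m from the base axis. Payload 4 kg.
Tool frame: the origin (TCP) lies at the very end of the fingers, on their centre line; the grasp point (between the pads) lies 19 mm behind it; z points along the fingers, y is the direction in which the jaws open and shut (so a half turn about z gives the same grasp; the last joint's range is limited). The gripper opens to 94 mm and grips with 3 to 60 N. Pads are 16 mm wide; open, the fingers measure 119 mm over their backs; the gripper's body (75 mm by 177 mm) begins 78 mm behind the grasp point.
Start: joints at [-1.321, 0.087, 1.371, -0, 1.684, -0.103], TCP at [0.19, -0.516, 0.174] pointing down, gripper open.
Joint ranges: [-3.1, 3.1], [-0.76, 2.03], [0.27, 2.55], [-1.08, 4.22], [0.17, 2.65], [-2.57, 2.57]. Speed limits (rad/s): [2.79, 2.79, 3.14, 3.14, 3.14, 3.14].

## Interface

Orientations are given as [roll, pitch, yaw] about the fixed x, y, z axes, in that order (R = Rz(yaw) Ry(pitch) Rx(roll)).
In Python, from bench import robot, snapshot, calibration gives the robot as it stands. The module is installed in compiled form; this text tells all that it offers.
- The arm moves only by the tool servo_tool, never from a script. Its argument "series" is text: rows parted by semicolons, each of 5 numbers parted by spaces: the closure, from -1 (fully open) to 1 (shut), then the shift along the tool's x, y, z in cm, then the turn about the tool's z in rad. A call has 1 to 20 rows; each row is the pose to reach, as a shift and turn from the pose commanded when the call began, along the tool's axes at that moment; what a row does not reach only later rows make up. A row lasts 1/12 s, in which the tool goes at most 41.7 mm and 7.16 degrees, less where a joint would pass 70% of its speed; a pose out of reach is approached as far as the arm can. A call with a gripper value outside its range is refused whole. The fingers move at their own pace and stop on an object; the grip force is fixed at half the most. Time passes only in rows, so rows that repeat a pose let the fingers close. It gives the time, the measured TCP pose, the force and the opening at its end, in the units of the state.
- robot.get_obs(): the state, without advancing time (a new reading comes with each control period).
- snapshot(name): name is "scene" or "top" or "wrist"; returns (picture, depth): 420x560x3 uint8, red, green, blue; 420x560 float32, m along the optical axis (not along the pixel's ray), 0 where there is no reading.
- calibration(name): a dict with "fx", "fy", "cx", "cy" (pixels), "rvec" (rotation vector, rad) and "tvec" (3), from world to camera coordinates, as OpenCV has them; the wrist camera has in their place "tool_from_camera" (4x4, takes a point from camera to tool coordinates, whose origin is the TCP and whose axes are the flange's). Camera axes: x right, y down, z forward; pixel columns grow to the right and rows downward; lengths in m; the calibration is good to about 2 mm. A picture is of the moment at which its call begins: read the wrist's pose just before it. calibration takes no time and is no camera call.
- robot.close_job(): hands the job in, once; it reports no verdict.
The state is a dict: "time": time; "joint_positions": joint angles; "qvel": joint speeds; "joint_torque": joint torques, N m; "tool_pos": TCP position; "ee_rot": TCP orientation; "wrist_force": force on the tool from outside, world axes, zero at the start; "wrist_torque": the same for the moment, N m; "width": finger opening in m.
Only numpy, scipy, OpenCV 4.12 (cv2) and the standard library are available. Lean on these libraries where they do the work, as an engineer would, in place of code of your own. Each camera call takes 0.05 s, during which the arm holds its last target. There are 200 camera calls.

## Task

The sloping chip cutter's pusher is locked by the pin with the flat black handle that stands in its deck. Draw the lock pin straight out of its bore and park it in the open notch of the small fork beside the deck, hanging by its collar with the shank between the prongs, and let go. Do not drop the pin, and leave the bowl, the potato and the spice jar where they are.

Things in the scene. Friction and masses are not known exactly. Their poses are not given: they have to be found in the camera images.
- cutter_deck: Fixed metal deck (220 x 86 mm) of the chip cutter, sloping up 30 deg from its blade end. Origin: bore mouth in its top face. x up the slope, y level to the left, z square to the deck, leaning 30 deg from vertical. Bore along z, 14 mm wide, 40 mm deep; on it lies the pusher's 6 mm tongue with a 15 mm eye, on which the pin's collar rests. Side rails 10 mm high at y = +-40 mm.
- notch_mid (a point): Point fixed to the deck at its (-25, +80, +6) mm, deck axes: middle of the fork's travel. Beside the deck a steel fork lies parallel to it, top face at this z, 10 mm thick, 46 mm wide. Its notch, 15 mm wide, is centred on this y and open up the slope (+x). The fork is clamped at a place that is not reported: the fully home pin's axis lies anywhere from 20 mm down-slope to 20 mm up-slope of this point.
- notch_entry (a point): Point fixed to the deck at its (+50, +80, +6) mm, deck axes, clear up-slope of the fork wherever it is clamped: the prongs' round tips end 30 mm up-slope of the home pin's axis. From here the shank can slide down-slope (-x) between the prongs until it meets the notch's floor (the clamp withstands 40 N). A pin between the prongs lies steady on its collar.
- pusher_top (a point): Top centre of the black pusher block (66 mm wide, 12 mm thick, top 42 mm above the deck), 78 mm down-slope of the bore; its thin handle bar reaches 22 mm nearer to the bore. The blade frame (58 mm high) stands 64 mm farther down-slope. Nothing stands up-slope of the pin. Not to be handled.
- pin_grip (a point): Centre of the lock pin's black flat handle, 16 mm thick (along the pin's x), 42 mm wide (along its y), 48 mm along the pin. Axes as the pin: z along the pin from tip to handle. At the start the pin's axes are those of the deck, so the flat faces look up and down the slope and there is more than 40 mm free beside each.
- pin_collar (a point): Centre of the underside of the pin's steel collar (30 mm wide, 5 mm thick), 38 mm below the handle's centre along the pin. The handle starts 14 mm above this point.
- pin_tip (a point): Tip of the pin's 12 mm thick round steel shank, 60 mm below the collar's underside, last 6 mm tapered. The whole pin is 122 mm long and weighs about 0.12 kg.
- bowl: Thin clear bowl, 125 mm wide, 44 mm high, on the worktop to the left; origin under its centre. To be left alone.
- potato_a: The small potato, 45 x 49 x 34 mm, that lies on the worktop; origin at its underside. To be left alone.
- spice_jar: Small glass spice jar with a yellow cap, 42 mm wide, 106 mm high; origin under its centre. To be left alone.
There are look-alikes about, which are no part of the job. Of the things that look like the part that bears pin_grip, the larger one is meant.

How it is judged:
By the outcome, as a careful person would: the job done as asked, in the order asked, and still so for the second after the job is handed in, with the robot touching nothing.
It also fails if it takes over 42 s, if anything falls off the work surface, if the arm or the gripper's body presses on something with over 40 N, if the wrist force passes 120 N, or if a joint passes its speed limit or range.

## Working session

There is one attempt and no reset: what is moved stays moved. The work goes in short steps, Python scripts to look and compute and a tool call to move; the robot and the scene stay as the last step left them, time stands still between calls to the robot, and variables do not carry over. Pictures are saved under pics/ and viewed, about 8 in all and at most 12, crops included, and the job is handed in when it is done.

Besides the shell and the picture viewer there is one more tool, called as a command line: name --argument value ..., lists and objects as JSON in quotes. servo_tool: Moves the arm, as the interface text tells. Its arguments: {"type":"object","properties":{"series":{"type":"string"}},"required":["series"]}

```bash
mkdir -p pics; python3 - <<'E'
from bench import robot,snapshot,calibration
import numpy as np,cv2
np.set_printoptions(precision=4,suppress=True)
for n in("scene","top"):
    p,d=snapshot(n);np.savez(f"{n}0.npz",p=p,d=d);cv2.imwrite(f"pics/{n}0.png",p[:,:,::-1]);print(n,calibration(n))
print(calibration("wrist"));print(robot.get_obs())
E
```

```text
scene {'fx': 475.112643245566, 'fy': 475.112643245566, 'cx': 280.9266761066976, 'cy': 213.77704785021234, 'rvec': array([ 1.294 , -2.1728,  0.973 ]), 'tvec': array([0.449 , 0.2753, 0.89  ])}
top {'fx': 437.74343840739607, 'fy': 437.74343840739607, 'cx': 283.98414844723254, 'cy': 208.7621642484928, 'rvec': array([ 2.1426, -2.1571,  0.1793]), 'tvec': array([0.2389, 0.4921, 0.9866])}
{'fx': 330.9250466942048, 'fy': 330.9250466942048, 'cx': 278.9143386559481, 'cy': 207.86677007792196, 'tool_from_camera': array([[ 0.0005, -0.9702, -0.2422,  0.0691],
       [ 1.    ,  0.0005,  0.0001,  0.0003],
       [ 0.    , -0.2422,  0.9702, -0.2122],
       [ 0.    ,  0.    ,  0.    ,  1.    ]])}
{'time': 0.1, 'joint_positions': array([-1.3211,  0.0879,  1.3721, -0.    ,  1.6836, -0.1031]), 'qvel': array([-0.    , -0.0014, -0.0032,  0.0009, -0.0003,  0.0005]), 'joint_torque': array([  0.0014, -34.1253, -30.3301,   0.0719,   0.0304,  -0.0001]), 'tool_pos': array([ 0.1899, -0.5156,  0.1729]), 'ee_rot': array([-3.1397, -0.0002,  0.3528]), 'wrist_force': array([-0.1209,  0.2294, -0.4056]), 'wrist_torque': array([-0.0902,  0.0273, -0.0063]), 'width': 0.09421336286374844}
```

View pics/scene0.png

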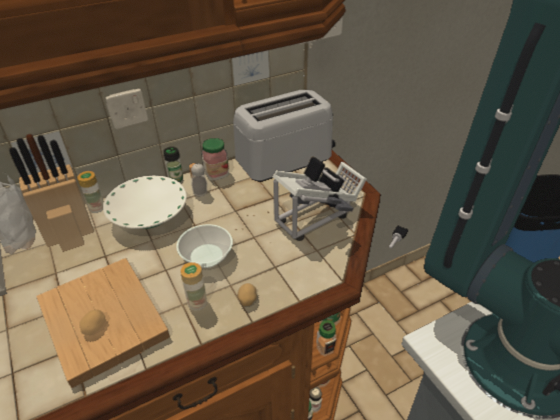

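View pics/top0.png

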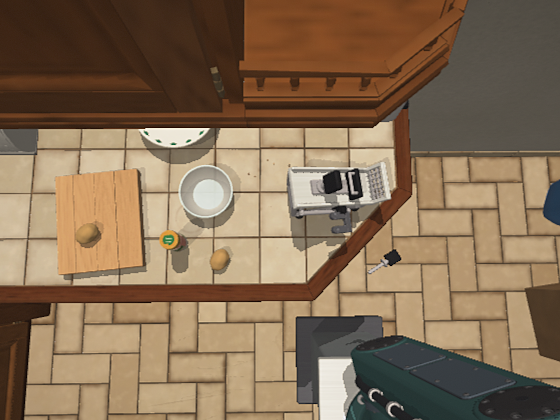

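The scene view shows the cutter at about (315,195), with black parts on its deck. The top view shows the deck from (290,185) to (390,180), with the blade frame at the right end (375,180). It also shows two black parts at (332,183) and (352,183), the fork at (343,218), and a loose pin-like object at (385,260), apparently beyond the worktop edge. I'll take crops and deck points next.

```bash
cat > h.py <<'E'
import numpy as np,cv2
from bench import calibration
np.set_printoptions(precision=4,suppress=True)
def cloud(name,d,pose=None):
    c=calibration(name);v,u=np.mgrid[:d.shape[0],:d.shape[1]]
    P=np.stack([(u-c['cx'])/c['fx']*d,(v-c['cy'])/c['fy']*d,d],-1)
    if pose is None:
        R=cv2.Rodrigues(c['rvec'])[0];W=(P-c['tvec'])@R
    else:
        T=c['tool_from_camera'];W=(P@T[:3,:3].T+T[:3,3])@pose[1].T+pose[0]
    W[d<=0]=np.nan
    return W
E
python3 - <<'E'
from h import *
A=[]
for n,(x0,y0,x1,y1) in dict(scene=(260,140,420,260),top=(275,150,415,280)).items():
    p=np.load(n+'0.npz')['p'];c=cv2.resize(p[y0:y1,x0:x1],None,fx=4,fy=4,interpolation=cv2.INTER_CUBIC)
    A.append(cv2.resize(c,(int(c.shape[1]*400/c.shape[0]),400)))
cv2.imwrite('pics/crop0.png',cv2.resize(np.hstack(A),None,fx=.82,fy=.82)[:,:,::-1]); print([a.shape for a in A])
d=np.load('top0.npz');W=cloud('top',d['d'])
for u,v in [(332,183),(338,181),(352,183),(383,262),(390,258),(343,218),(310,180),(310,195),(300,180),(300,200),(345,195),(345,170),(375,180),(350,230),(340,210),(220,260),(170,240),(206,190),(330,235)]:
    print(u,v,W[v,u],d['p'][v,u])
E
```

```text
[(400, 533, 3), (400, 430, 3)]
332 183 [0.5269 0.1385 0.1655] [30 29 30]
338 181 [0.5283 0.1279 0.1782] [37 35 35]
352 183 [0.5405 0.0859 0.1006] [151 143 138]
383 262 [0.369  0.0044 0.0172] [91 87 84]
390 258 [ 0.3782 -0.0124  0.0172] [38 36 37]
343 218 [0.4635 0.107  0.0936] [60 59 60]
310 180 [0.541  0.181  0.1307] [192 183 172]
310 195 [0.5089 0.1814 0.1285] [220 215 200]
300 180 [0.5393 0.2029 0.1392] [222 217 204]
300 200 [0.4957 0.2036 0.1428] [222 217 203]
345 195 [0.5172 0.0991 0.0812] [224 216 201]
345 170 [0.5755 0.0969 0.0777] [110 106 100]
375 180 [0.554  0.0273 0.0687] [137 131 127]
350 230 [0.4373 0.0919 0.0908] [81 81 83]
340 210 [0.4805 0.1139 0.0992] [32 30 30]
220 260 [0.3759 0.3833 0.0329] [196 151  91]
170 240 [0.4167 0.4813 0.1058] [ 45 122  60]
206 190 [0.5461 0.4238 0.0004] [217 221 213]
330 235 [0.4346 0.1254 0.0023] [139 127 105]
```

View pics/crop0.png

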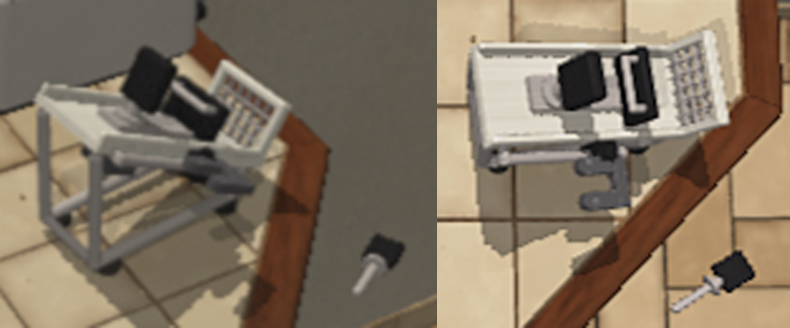

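Two things could be taken for the pin, in top-view pixels: the black handle standing in the deck at (332,183), and the loose, smaller pin lying at (385,260). The black pusher at (352,183) is not to be handled. I choose (332,183), because it stands in the deck up-slope of the pusher. The crop confirms this: a flat block on the tongue, with the fork's notch facing left (up-slope) at about (343,218). Next I'll fit the deck frame.

```bash
python3 - <<'E'
from h import *
d=np.load('top0.npz');W=cloud('top',d['d']);p=d['p'].astype(int)
S=np.load('scene0.npz');WS=cloud('scene',S['d'])
# deck surface: bright points in ROI, ransac-ish plane
def fit(P):
    for _ in range(8):
        c=P.mean(0);n=np.linalg.svd(P-c)[2][2];n*=np.sign(n[2]);r=(P-c)@n;P=P[abs(r)<max(.002,1.5*r.std())]
    return c,n,len(P)
for nm,Wx,roi in(('top',W,np.s_[168:208,285:372]),('scene',WS,np.s_[165:215,270:350])):
    img=(p if nm=='top' else S['p'].astype(int))
    w=Wx[roi].reshape(-1,3);b=img[roi].reshape(-1,3).min(1)
    P=w[(b>150)&(w[:,2]>.04)&(w[:,2]<.2)];c,n,N=fit(P);print(nm,c,n,N,np.degrees(np.arccos(n[2])),'azimuth upslope',np.degrees(np.arctan2(-n[1],-n[0])))
# yaw via minAreaRect of pts near plane in deck horizontal coords
c,n,N=fit(W[168:208,285:372].reshape(-1,3)[(p[168:208,285:372].min(-1).ravel()>150)])
for nm,Wx in(('top',W),('scene',WS)):
  w=Wx.reshape(-1,3);w=w[np.isfinite(w).all(1)]
  h=(w-c)@n
  m=(abs(h-.003)<.014)&(np.hypot(*(w[:,:2]-c[:2]).T)<.16)&(w[:,2]>.03)&(w[:,0]>.485)&(w[:,0]<.6)
  # dark handle tops
  k=w[(h>.03)&(h<.09)&(np.hypot(*(w[:,:2]-[.53,.135]).T)<.045)]
  print(nm,'handle pts',len(k),k.min(0),k.max(0),'h',((k-c)@n).max())
  q=w[m];print('edges');
  for y in np.arange(.05,.25,.02):
    s=q[abs(q[:,1]-y)<.006]
    if len(s)>5: print(round(y,2),s[:,0].min(),s[:,0].max())
for nm,Wx in(('toaster',WS),):
  w=Wx[95:175,235:332].reshape(-1,3);print(nm,np.nanpercentile(w,[2,50,98],axis=0))
E
```

```text
top [0.5271 0.1566 0.1136] [ 0.0647 -0.4958  0.866 ] 1000 29.99907206573309 azimuth upslope 97.43217583198461
scene [0.5263 0.2058 0.1411] [ 0.0686 -0.4606  0.885 ] 162 27.7532925579755 azimuth upslope 98.47095930261808Traceback (most recent call last):
  File "<stdin>", line 14, in <module>
  File "<stdin>", line 7, in fit
    u, s, vh = gufunc(a, signature=signature)
               ~~~~~~^^^^^^^^^^^^^^^^^^^^^^^^
    raise LinAlgError("SVD did not converge")
numpy.linalg.LinAlgError: SVD did not converge
```

```bash
cat >> h.py <<'E'
def deckR(azdeg,tilt=30):
    a,t=np.radians(azdeg),np.radians(tilt)
    x=np.array([np.cos(a)*np.cos(t),np.sin(a)*np.cos(t),np.sin(t)]);y=np.array([-np.sin(a),np.cos(a),0])
    return np.stack([x,y,np.cross(x,y)],1)   # columns = deck axes
E
python3 - <<'E'
from h import *
c=np.array([0.5271,0.1566,0.1136]);R=deckR(97.4)
for nm in('top','scene'):
  Z=np.load(nm+'0.npz');W=cloud(nm,Z['d']);p=Z['p'].astype(int)
  w=W.reshape(-1,3);br=p.reshape(-1,3).max(1);D=(w-c)@R;g=np.isfinite(D).all(1)
  D=D[g];br=br[g]
  print(nm)
  m=(abs(D[:,2])<.013)&(abs(D[:,1])<.06)&(br>110)
  for x in np.arange(-.12,.1,.02):
    s=D[m&(abs(D[:,0]-x)<.01)]
    if len(s)>5: print('  x',round(x,2),'y',np.percentile(s[:,1],[1,99]))
  s=D[m];s=s[abs(s[:,1])<.03];print(' xmax',s[:,0].max())
  k=D[(br<75)&(D[:,2]>.045)&(D[:,2]<.1)&(abs(D[:,1])<.04)&(D[:,0]>-.05)&(D[:,0]<.05)]
  print(' handle',len(k),k.min(0),k.max(0)); t=k[k[:,2]>k[:,2].max()-.006]; print('  top face',len(t),t.min(0),t.max(0),t.mean(0))
  k=D[(br<75)&(D[:,2]>.03)&(D[:,2]<.05)&(abs(D[:,1])<.05)&(D[:,0]<-.07)]
  if len(k):print(' pusher',len(k),k.min(0),k.max(0))
  f=D[(abs(D[:,2]-.004)<.008)&(D[:,1]>.05)&(D[:,1]<.11)&(abs(D[:,0]+.06)<.08)]
  print(' fork',len(f),f.min(0),f.max(0))
  for y in np.arange(.05,.11,.006):
    s=f[abs(f[:,1]-y)<.003]
    if len(s): print('   y',round(y,3),'x',s[:,0].min(),s[:,0].max(),len(s))
Z=np.load('scene0.npz');w=cloud('scene',Z['d'])[95:175,235:332].reshape(-1,3);print('toaster',np.nanpercentile(w,[2,50,98],axis=0))
E
```

```text
top
  x -0.12 y [-0.0443  0.0401]
  x -0.1 y [-0.0458  0.0402]
  x -0.08 y [-0.0453  0.0436]
  x -0.06 y [-0.0449  0.0517]
  x -0.04 y [-0.045   0.0399]
  x -0.02 y [-0.0449  0.0577]
  x 0.0 y [-0.0443  0.055 ]
  x 0.02 y [-0.0442  0.0541]
  x 0.04 y [-0.0438  0.0543]
  x 0.06 y [-0.0435  0.0543]
  x 0.08 y [-0.0448  0.0392]
 xmax 0.07695791271120293
 handle 236 [-0.0029 -0.022   0.0453] [0.0139 0.0182 0.0703]
  top face 114 [-0.0029 -0.022   0.0643] [0.0139 0.0179 0.0703] [ 0.0055 -0.0022  0.0671]
 pusher 77 [-0.0783 -0.0314  0.0318] [-0.0701  0.03    0.0442]
 fork 399 [-0.0694  0.05   -0.0038] [0.019  0.1002 0.0108]
   y 0.05 x -0.0693810881357908 0.018978310447891757 38
   y 0.056 x -0.0672068852437278 0.01812763490130358 62
   y 0.062 x -0.061133660322758875 -0.009044536922694742 57
   y 0.068 x -0.06083310176229623 -0.010476682403456046 52
   y 0.074 x -0.05983822782565161 -0.04584536442087044 18
   y 0.08 x -0.061469767909394755 -0.04633810642668574 19
   y 0.086 x -0.06106911192769269 -0.010997972939840192 44
   y 0.092 x -0.0620398536070235 -0.010115213704702877 57
   y 0.098
[... 647 characters left out ...]
] [0.0174 0.1035 0.012 ]
   y 0.05 x -0.051242287569084326 0.015641300370429385 12
   y 0.056 x -0.05532769268592082 0.01736591035168199 30
   y 0.062 x -0.061736896907176486 -0.008825010853427894 29
   y 0.068 x -0.05795645320238666 -0.010829126611515947 54
   y 0.074 x -0.058825740306502644 -0.015460459400198648 12
   y 0.08 x -0.06156181144506407 -0.047430375641047816 8
   y 0.086 x -0.05892831677475203 -0.015320041082068433 12
   y 0.092 x -0.05850323146486398 -0.010940691311890792 24
   y 0.098 x -0.06174609619245327 -0.011575403426212307 63
   y 0.104 x -0.05474345844202183 -0.015264680073359922 9
toaster [[ 0.5308 -0.0337  0.0001]
 [ 0.7184  0.1154  0.14  ]
 [ 0.8751  0.2112  0.1794]]
```

```bash
cat >> h.py <<'E'
from scipy.spatial.transform import Rotation as Ro
C0=np.array([0.5271,0.1566,0.1136]);R0=deckR(97.4)
def pose():
    from bench import robot
    o=robot.get_obs();return o['tool_pos'],Ro.from_euler('xyz',o['ee_rot']).as_matrix(),o
def delta(world,yaw=None):
    t,R,o=pose();s=(np.asarray(world)-t)@R*100
    turn=None if yaw is None else -(np.radians(yaw)-o['ee_rot'][2])
    print('shift cm',s,'turn',turn)
E
python3 - <<'E'
from h import *
O=C0+R0@[.0055,-.001,0];print('bore',O,'grip',O+R0@[0,0,.044],'tip entry',O+R0@[.05,.08,.006])
g=O+R0@[0,0,.044];print(g); t=g+[-.02,0,.13];print(t);delta(t,97.4)
E
```

```text
bore [0.5275 0.1615 0.1164] grip [0.5303 0.1396 0.1545] tip entry [0.443  0.1911 0.1465]
[0.5303 0.1396 0.1545]
[0.5103 0.1396 0.2845]
shift cm [ 52.7101 -50.4388 -11.0563] turn -1.3471523043597742
```

servo_tool --series "-1 0 0 -4 0; -1 2 -1.9 -7 -0.1; -1 5 -4.8 -9 -0.2; -1 8 -7.6 -11 -0.3; -1 11 -10.5 -11 -0.4; -1 13.9 -13.3 -11 -0.5; -1 16.8 -16.1 -11 -0.6; -1 19.7 -18.9 -11 -0.7; -1 22.6 -21.7 -11 -0.8; -1 25.5 -24.4 -11 -0.9; -1 28.4 -27.2 -11 -1; -1 31.3 -30 -11 -1.1; -1 34.2 -32.7 -11 -1.2; -1 37.1 -35.5 -11 -1.3; -1 40 -38.3 -11 -1.347; -1 43 -41 -11 -1.347; -1 46 -44 -11 -1.347; -1 49 -47 -11 -1.347; -1 51.5 -49.5 -11 -1.347; -1 52.7 -50.4 -11 -1.347"

```text
time: 1.77
tool_pos: [0.5109, 0.1432, 0.2822]
ee_rot: [-3.139, -0.001, 1.705]
wrist_force: [-1.2, -0.5, 0.2]
width: 0.094
```

```bash
python3 - <<'E'
from h import *
from bench import snapshot
t,R,o=pose();print(o['time'],t,o['ee_rot'],o['qvel'].round(3))
p,d=snapshot('wrist');np.savez('w1.npz',p=p,d=d,t=t,R=R);cv2.imwrite('pics/w1.png',p[:,:,::-1])
W=cloud('wrist',d,(t,R));D=(W.reshape(-1,3)-C0)@R0;br=p.reshape(-1,3).max(1);g=np.isfinite(D).all(1);D=D[g];br=br[g]
s=D[(abs(D[:,0]-.05)<.02)&(abs(D[:,1])<.03)];print('deck z',np.median(s[:,2]),len(s),np.polyfit(s[:,0],s[:,2],1),np.polyfit(s[:,1],s[:,2],1))
m=(abs(D[:,2])<.014)&(br>110)
for x in np.arange(-.06,.1,.02):
    s=D[m&(abs(D[:,0]-x)<.01)&(abs(D[:,1])<.048)]
    if len(s)>5: print('  x',round(x,2),'y',np.percentile(s[:,1],[.5,99.5]))
k=D[(br<80)&(D[:,2]>.045)&(D[:,2]<.1)&(abs(D[:,1])<.04)&(abs(D[:,0])<.05)]
print('handle',k.min(0),k.max(0));q=k[k[:,2]>k[:,2].max()-.005];print(' top',np.percentile(q,[1,50,99],axis=0))
f=D[(abs(D[:,2]-.004)<.008)&(D[:,1]>.05)&(D[:,1]<.12)&(abs(D[:,0]+.06)<.08)]
for y in np.arange(.053,.112,.003):
    s=f[abs(f[:,1]-y)<.0015]
    if len(s): print('   y',round(y,3),'x',s[:,0].min(),s[:,0].max(),'z',np.median(s[:,2]),len(s))
E
```

```text
1.7667 [0.5109 0.1432 0.2822] [-3.1395 -0.0015  1.7046] [ 0.211  0.277 -0.291 -0.045  0.03   0.211]
deck z -0.00023376942352724636 3372 [-0.0698 -0.0671] [-0.0086 -0.0706]
  x -0.06 y [-0.0436  0.0472]
  x -0.04 y [-0.0439  0.0409]
  x -0.02 y [-0.0436  0.0409]
  x 0.0 y [-0.0434  0.0418]
  x 0.02 y [-0.0434  0.0416]
  x 0.04 y [-0.0432  0.0413]
  x 0.06 y [-0.0435  0.0472]
  x 0.08 y [-0.0438  0.0412]
handle [-0.0039 -0.0218  0.045 ] [0.0129 0.0177 0.0704]
 top [[-0.0031 -0.0202  0.0655]
 [ 0.0065 -0.0015  0.0681]
 [ 0.0113  0.0167  0.0696]]
   y 0.053 x -0.07164678272244872 0.019356693318158504 z -0.0003205867241676883 134
   y 0.056 x -0.06993550539357749 0.01939108938858389 z -0.0006010897354413898 126
   y 0.059 x -0.06155240673389125 -0.0014096953846427767 z 0.006349353381239766 85
   y 0.062 x -0.06152882732098745 -0.0096250417108205 z 0.006393854416179552 86
   y 0.065 x -0.061882647871124546 -0.010305811797015807 z 0.006337205838061134 89
   y 0.068 x -0.0613713611718218 -0.010717999162359246 z 0.006400677073963461 81
   y 0.071 x -0.06107294156276797 -0.013131312096525823 z 0.006445503003171527 56
   y 0.074 x -0.06127048078731503 -0.04655297438831975 z 0.005942048957539611 32
   y 0.077 x -0.06204249587182701 -0.04707867645527127 z 0.00613846117087066 30
   y 0.08 x -0.06190391679676428 -0.04713522859058733 z 0.006145741814467227 32
   y 0.083 x -0.06186425779229352 -0.04732423826324402 z 0.005879665141254776 30
   y 0.086 x -0.06257706298758946 -0.014169943970065404 z 0.0052248156204610765 87
   y 0.089 x -0.06269144685771237 -0.011144396526910846 z 0.006416589916822673 91
   y 0.092 x -0.05974714802977067 -0.010208460156284366 z 0.0064179611406546076 86
   y 0.095 x -0.0606740311208093 -0.010022389706544853 z 0.006635833883891257 89
   y 0.098 x -0.05966102903667202 -0.010811187224298476 z 0.00630959197928267 76
   y 0.101 x -0.060169307114704015 -0.012907750915861304 z 0.006394458175623183 56
```

View pics/w1.png

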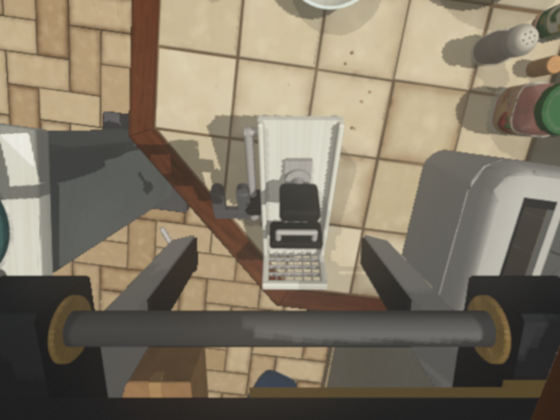

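The wrist view shows the handle at (299,200) on the tongue, the pusher bar behind it at (297,235), and the fork at (230,205) with its notch opening upward in the image (up-slope). The two cameras agree on the frame to about 1–2 mm. The fork is clamped almost fully down-slope, with home at deck x ≈ -44 mm.

```bash
cat >> h.py <<'E'
O=C0+R0@[.0048,-.0014,0]
def D(w): return (np.asarray(w)-O)@R0
def Wd(*d): return O+R0@np.array(d)
E
python3 - <<'E'
from h import *
g=Wd(0,0,.044)-[0,0,.019];print(g);delta(g,97.4)
E
```

```text
[0.5308 0.1391 0.1351]
shift cm [-0.7264  1.8806 14.6462] turn 0.005427835123190672
```

servo_tool --series "-1 0 1.9 4 0; -1 0 1.9 5 0; -1 0 1.9 5 0; -1 0 1.9 5 0; -1 0 1.9 5 0"

```text
time: 2.23
tool_pos: [0.529, 0.1406, 0.2352]
ee_rot: [3.14, 0.0, 1.699]
wrist_force: [0.1, -0.8, -0.5]
width: 0.0941
```

```bash
python3 - <<'E'
from h import *
t,R,o=pose();print(o['time'],t,o['ee_rot'],o['qvel'].round(3),o['wrist_force'])
g=Wd(0,0,.044)-[0,0,.019];delta(g,97.4)
E
```

```text
2.2333 [0.529  0.1406 0.2352] [3.1405 0.0001 1.6987] [ 0.001 -0.014 -0.022  0.    -0.005  0.001] [ 0.0529 -0.7527 -0.4805]
shift cm [-0.1743  0.1444 10.0072] turn -0.0013000640714759815
```

servo_tool --series "-1 -0.17 0.15 2.5 0; -1 -0.17 0.15 5 0; -1 -0.17 0.15 7 0; -1 -0.17 0.15 8.5 0; -1 -0.17 0.15 9.5 0; -1 -0.17 0.15 10 0; -1 -0.17 0.15 10 0; -1 -0.17 0.15 10 0"

```text
time: 2.9
tool_pos: [0.5317, 0.1398, 0.1354]
ee_rot: [3.139, -0.0, 1.7]
wrist_force: [-0.5, -0.2, 0.3]
width: 0.0939
```

```bash
python3 - <<'E'
from h import *
from bench import snapshot
t,R,o=pose();print(o['time'],t,o['ee_rot'],o['wrist_force'],'grasp pt deck mm',D(t+[0,0,.019])*1e3)
p,d=snapshot('wrist');np.savez('w2.npz',p=p,d=d,t=t,R=R)
X=(cloud('wrist',d,(t,R)).reshape(-1,3)-O)@R0;br=p.reshape(-1,3).max(1);g=np.isfinite(X).all(1);X=X[g];br=br[g]
k=X[(br<80)&(X[:,2]>.045)&(X[:,2]<.075)&(abs(X[:,1])<.03)&(abs(X[:,0])<.03)]
print('handle',np.percentile(k,[1,99],axis=0));q=k[k[:,2]>.063];print(' top',np.percentile(q,[1,50,99],axis=0))
cv2.imwrite('pics/w2.png',cv2.resize(p[100:320,170:410],None,fx=2.2,fy=2.2)[:,:,::-1])
E
```

```text
2.9 [0.5317 0.1398 0.1354] [ 3.1392 -0.      1.6995] [-0.5465 -0.2038  0.3231] grasp pt deck mm [ 0.6759 -0.9531 43.9536]
handle [[-0.0066 -0.0198  0.0455]
 [ 0.0074  0.0196  0.0692]]
 top [[-0.007  -0.0198  0.0632]
 [ 0.0031 -0.0001  0.0676]
 [ 0.007   0.0197  0.0693]]
```

View pics/w2.png

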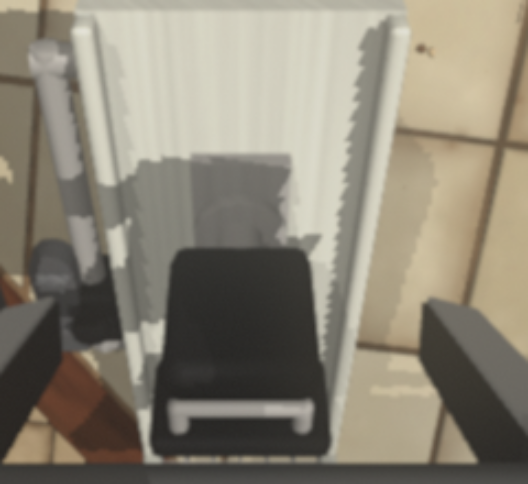

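The handle sits centred between the open fingers (handle y -20..+20 mm, grasp point y -1 mm), and its faces are parallel to the pads. I'll shift 1 mm and close.

servo_tool --series "-0.5 0 -0.1 0 0; -0.2 0 -0.1 0 0; 0 0 -0.1 0 0; 0.2 0 -0.1 0 0; 0.4 0 -0.1 0 0; 0.6 0 -0.1 0 0; 0.8 0 -0.1 0 0; 1 0 -0.1 0 0; 1 0 -0.1 0 0; 1 0 -0.1 0 0; 1 0 -0.1 0 0; 1 0 -0.1 0 0"

```text
time: 3.95
tool_pos: [0.5302, 0.1397, 0.1339]
ee_rot: [3.141, 0.0, 1.7]
wrist_force: [1.1, 0.3, -1.0]
width: 0.0412
```

```bash
python3 - <<'E'
from h import *
t,R,o=pose();print(o['time'],t,o['ee_rot'],o['wrist_force'],o['wrist_torque'],o['width'],'grasp pt deck mm',D(t+[0,0,.019])*1e3)
for L in(.01,.08): print(L,R0[:,2]*L@R*100)
E
```

```text
3.95 [0.5302 0.1397 0.1339] [3.1412 0.0001 1.6997] [ 1.1399  0.2786 -1.0483] [-0.0046 -0.2887 -0.035 ] 0.04120162212126174 grasp pt deck mm [-0.0246  0.5348 42.5793]
0.01 [-0.5001  0.0004 -0.866 ]
0.08 [-4.0009  0.0034 -6.9277]
```

servo_tool --series "1 -0.15 0 -0.26 0; 1 -0.3 0 -0.52 0; 1 -0.5 0 -0.87 0; 1 -0.75 0 -1.3 0; 1 -1 0 -1.73 0; 1 -1 0 -1.73 0; 1 -1 0 -1.73 0"

```text
time: 4.53
tool_pos: [0.5315, 0.1295, 0.1517]
ee_rot: [3.141, 0.0, 1.699]
wrist_force: [0.1, -0.1, -1.9]
width: 0.0407
```

```bash
python3 - <<'E'
from h import *
from bench import snapshot
t,R,o=pose();print(o['time'],t,o['wrist_force'],o['wrist_torque'],o['width'],'grasp pt deck mm',D(t+[0,0,.019])*1e3)
p,d=snapshot('wrist');np.savez('w3.npz',p=p,d=d,t=t,R=R)
X=(cloud('wrist',d,(t,R)).reshape(-1,3)-O)@R0;br=p.reshape(-1,3).max(1);g=np.isfinite(X).all(1);X=X[g];br=br[g]
k=X[(br<80)&(X[:,2]>.065)&(X[:,2]<.1)&(abs(X[:,1])<.019)&(abs(X[:,0])<.03)]
print('handle',np.percentile(k,[1,99],axis=0));q=k[k[:,2]>.083];print(' top',len(q),np.percentile(q,[1,50,99],axis=0))
print(np.linalg.svd(q-q.mean(0))[2][2])
E
```

```text
4.5333 [0.5315 0.1295 0.1517] [ 0.1305 -0.1211 -1.8958] [-0.0353 -0.1005  0.0189] 0.04071188046619985 grasp pt deck mm [ 0.0461  0.5577 63.1849]
handle [[-0.0068 -0.019   0.0654]
 [ 0.021   0.0186  0.0954]]
 top 1562 [[-0.0074 -0.019   0.0831]
 [ 0.004  -0.001   0.0885]
 [ 0.0238  0.0185  0.098 ]]
[0.0218 0.0501 0.9985]
```

The pin follows cleanly: handle top 68→88 mm, tilt kept, and the force is about the pin's weight. I'll draw it the rest of the way, 60 mm more along the bore.

servo_tool --series "1 -0.25 0 -0.43 0; 1 -0.5 0 -0.87 0; 1 -0.75 0 -1.3 0; 1 -1 0 -1.73 0; 1 -1.25 0 -2.17 0; 1 -1.5 0 -2.6 0; 1 -1.75 0 -3.03 0; 1 -2 0 -3.46 0; 1 -2.25 0 -3.9 0; 1 -2.5 0 -4.33 0; 1 -2.75 0 -4.76 0; 1 -3 0 -5.2 0; 1 -3 0 -5.2 0; 1 -3 0 -5.2 0"

```text
time: 5.75
tool_pos: [0.5354, 0.0999, 0.2035]
ee_rot: [3.141, 0.0, 1.7]
wrist_force: [-1.1, -1.0, -1.8]
width: 0.0412
```

```bash
python3 - <<'E'
from h import *
from bench import snapshot
t,R,o=pose();print(o['time'],t,o['wrist_force'],o['wrist_torque'],o['width'],'grasp pt deck mm',D(t+[0,0,.019])*1e3)
n='scene';p,d=snapshot(n);cv2.imwrite('pics/s4.png',cv2.resize(p[120:270,260:420],None,fx=3.7,fy=3.7)[:,:,::-1]);np.savez('s4.npz',p=p,d=d)
E
```

```text
5.75 [0.5354 0.0999 0.2035] [-1.1315 -0.969  -1.7999] [-0.0376 -0.0561 -0.0056] 0.041233016487088756 grasp pt deck mm [  0.0995   0.5084 122.9742]
```

View pics/s4.png

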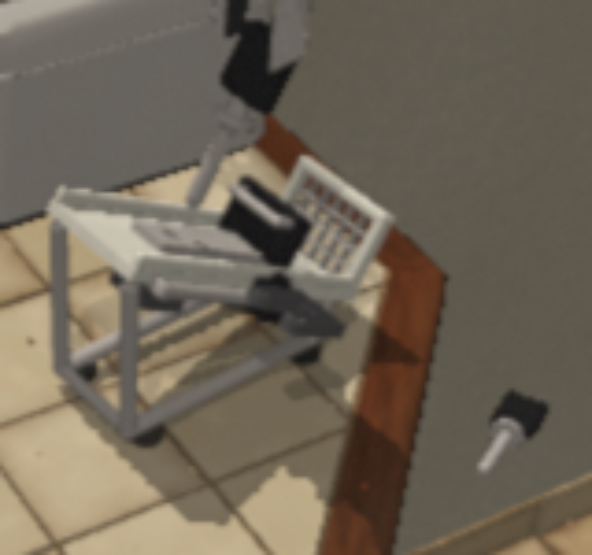

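The view shows the pin held out of the bore at (230,130) in the crop, shank clear and parallel to the deck normal; the pusher is unmoved. Next I'll go sideways to the entry point at the same height.

servo_tool --series "1 0.3 -0.5 -0.2 0; 1 0.7 -1.2 -0.4 0; 1 1.1 -2 -0.65 0; 1 1.6 -2.9 -0.9 0; 1 2.1 -3.8 -1.2 0; 1 2.6 -4.7 -1.5 0; 1 3.1 -5.6 -1.8 0; 1 3.5 -6.4 -2 0; 1 3.9 -7.1 -2.25 0; 1 4.2 -7.7 -2.4 0; 1 4.33 -7.97 -2.5 0; 1 4.33 -7.97 -2.5 0; 1 4.33 -7.97 -2.5 0; 1 4.33 -7.97 -2.5 0"

```text
time: 6.97
tool_pos: [0.4507, 0.1326, 0.2279]
ee_rot: [-3.141, 0.0, 1.699]
wrist_force: [-0.2, -0.1, -1.5]
width: 0.0411
```

```bash
python3 - <<'E'
from h import *
from bench import snapshot
t,R,o=pose();print(o['time'],t,o['wrist_force'],o['wrist_torque'],o['width']);G=D(t+[0,0,.019]);print('grasp pt deck mm',G*1e3)
for n,ps in(('wrist',(t,R)),('scene',None),('top',None)):
  p,d=snapshot(n);np.savez(n+'5.npz',p=p,d=d,t=t,R=R)
  X=(cloud(n,d,ps).reshape(-1,3)-O)@R0-G;br=p.reshape(-1,3).max(1);g=np.isfinite(X).all(1);X=X[g];br=br[g]
  k=X[(br<90)&(abs(X[:,2]-.0254)<.004)&(abs(X[:,1])<.019)&(abs(X[:,0])<.016)]
  if len(k)>10:print(n,'handle top rel grasp',len(k),np.percentile(k,[2,50,98],axis=0))
  for z in np.arange(-.098,-.028,.008):
    s=X[(abs(X[:,2]-z)<.004)&(np.hypot(X[:,0],X[:,1])<.022)]
    if len(s)>3: print('  z',round(z,3),len(s),'x',s[:,0].min(),s[:,0].max(),'y',s[:,1].min(),s[:,1].max())
E
```

```text
6.9667 [0.4507 0.1326 0.2279] [-0.2396 -0.0974 -1.4995] [-0.0665 -0.0506 -0.0086] 0.041074038362182354
grasp pt deck mm [ 49.7175  80.22   122.4042]
wrist handle top rel grasp 1304 [[-0.0065 -0.0178  0.0217]
 [ 0.0028 -0.0004  0.0255]
 [ 0.0066  0.0181  0.0272]]
  z -0.098 4 x -0.0008719381065816698 0.000846668787644736 y -0.001753443285275852 0.002365761175686973
  z -0.09 48 x -0.0016903811595986654 0.0031092779323162456 y -0.006608804897396445 0.004778249738668139
  z -0.082 87 x -0.0013634240251221147 0.0037537577880958975 y -0.00654021294089327 0.0047423898525721375
  z -0.074 93 x -0.0014698621801207332 0.0035655778553941933 y -0.0063621590182426635 0.004655538552913521
  z -0.066 99 x -0.0029921824829143157 0.0037755934438262334 y -0.0061758696217135145 0.005364010409708492
  z -0.058 106 x -0.0013483060578720618 0.003801242015417511 y -0.00605810895875987 0.0052219646426693855
  z -0.05 100 x -0.0006540229969231662 0.004174735452920603 y -0.005876941891244256 0.005118573476377619
  z -0.034 651 x -0.00678356932145939 0.013125345425351771 y -0.014631606281701667 0.014574503481
[... 1086 characters left out ...]
524443734 0.003634113199618809 y -0.007100404772294636 0.0031137508737439507
  z -0.082 14 x -0.0017587493353426187 0.003655962792100953 y -0.007997338457069986 0.0026545945794963915
  z -0.074 16 x -0.0021005114096489044 0.003826598468423842 y -0.008174297416389767 0.003595469538051302
  z -0.066 12 x -0.0018381142029054234 0.004146242668415963 y -0.007027762220364275 0.003843191127948578
  z -0.058 16 x -0.0007328239359145547 0.00440480523251912 y -0.007408406408371995 0.003065422596532974
  z -0.05 9 x -0.001077248454583686 0.004133320777828971 y -0.006292608506723751 0.003754790268931066
  z -0.034 81 x -0.005658383143258602 0.012245884392808562 y -0.01587339187707143 0.01313096223667952
```

```bash
python3 - <<'E'
from h import *
for n in('w1','w2','w3','wrist5','top0','scene0','s4'):
  Z=np.load(n+'.npz');c={'w':'wrist','t':'top','s':'scene'}[n[0]]
  X=(cloud(c,Z['d'],(Z['t'],Z['R']) if n[0]=='w' else None).reshape(-1,3)-O)@R0
  m=(abs(X[:,2]-.006)<.003)&(X[:,0]>-.040)&(X[:,0]<-.02)&(X[:,1]>.05)&(X[:,1]<.11)
  y=X[m,1]; a=y[y<.08];b=y[y>.08]
  print(n,len(a),len(b),[np.percentile(q,[2,98]).round(4) if len(q)>5 else None for q in(a,b)],'z',np.median(X[m,2]) if m.any() else 0)
E
```

```text
w1 199 169 [array([0.0506, 0.0723]), array([0.0878, 0.1029])] z 0.006468788969792467
w2 409 394 [array([0.0511, 0.0719]), array([0.0875, 0.1026])] z 0.006516553737868458
w3 416 372 [array([0.0512, 0.0721]), array([0.0875, 0.1026])] z 0.0064846543090174655
wrist5 50 21 [array([0.0502, 0.0596]), array([0.0997, 0.103 ])] z 0.006059367826949925
top0 56 51 [array([0.0527, 0.0706]), array([0.0875, 0.1016])] z 0.005945357210434733
scene0 21 21 [array([0.0515, 0.0729]), array([0.0887, 0.1028])] z 0.005335207124933399
s4 22 22 [array([0.0506, 0.0721]), array([0.0891, 0.1028])] z 0.005328786239112777
```

Six earlier views put the notch centre at y = 79.8 mm, and the shank axis is at y ≈ 79.8. It's tilted less than 1°. I'll lower along the pin axis by 77 mm (collar ~2.5 mm above fork level), still up-slope of the prongs.

servo_tool --series "1 0.2 0 0.35 0; 1 0.5 0 0.87 0; 1 0.9 0 1.56 0; 1 1.3 0 2.25 0; 1 1.7 0 2.94 0; 1 2.1 0 3.64 0; 1 2.5 0 4.33 0; 1 2.9 0 5.02 0; 1 3.3 0 5.72 0; 1 3.6 0 6.23 0; 1 3.85 0 6.67 0; 1 3.85 0 6.67 0; 1 3.85 0 6.67 0; 1 3.85 0 6.67 0"

```text
time: 8.28
tool_pos: [0.4459, 0.1709, 0.1619]
ee_rot: [3.141, 0.0, 1.7]
wrist_force: [0.1, 0.2, -0.8]
width: 0.0413
```

```bash
python3 - <<'E'
from h import *
from bench import snapshot
t,R,o=pose();print(o['time'],t,o['wrist_force'],o['wrist_torque'],o['width']);G=D(t+[0,0,.019]);print('grasp pt deck mm',G*1e3)
p,d=snapshot('wrist');np.savez('wrist6.npz',p=p,d=d,t=t,R=R)
X=(cloud('wrist',d,(t,R)).reshape(-1,3)-O)@R0
m=(abs(X[:,2]-.006)<.004)&(X[:,0]>-.040)&(X[:,0]<-.015)&(X[:,1]>.05)&(X[:,1]<.11);y=X[m,1];print('fork y',len(y),np.percentile(y,[2,98]) if len(y) else 0)
cv2.imwrite('pics/w6.png',p[:,:,::-1])
E
```

```text
8.2833 [0.4459 0.1709 0.1619] [ 0.0616  0.1596 -0.7715] [-0.0082 -0.0913  0.0415] 0.041298935893445715
grasp pt deck mm [50.1646 80.0994 45.9621]
fork y 0 0
```

View pics/w6.png

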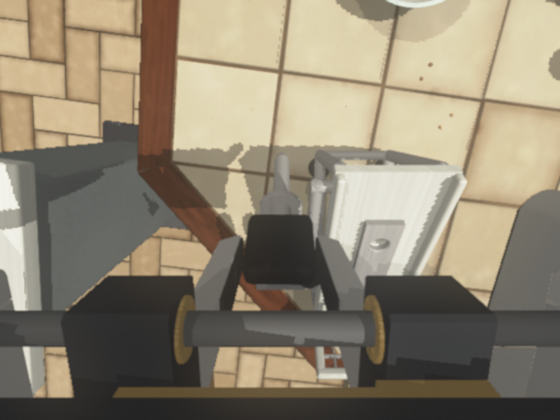

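The view shows the pin hanging beside the deck with its shank pointing up in the image at (285,180), clear of the deck and the bar. Next I'll slide down-slope into the notch mouth.

servo_tool --series "1 -0.43 0 0.25 0; 1 -1.04 0 0.6 0; 1 -1.73 0 1 0; 1 -2.42 0 1.4 0; 1 -3.12 0 1.8 0; 1 -3.81 0 2.2 0; 1 -4.33 0 2.5 0; 1 -4.76 0 2.75 0; 1 -5.02 0 2.9 0; 1 -5.28 0 3.05 0; 1 -5.54 0 3.2 0; 1 -5.8 0 3.35 0; 1 -6.06 0 3.5 0; 1 -6.06 0 3.5 0; 1 -6.06 0 3.5 0"

```text
time: 9.58
tool_pos: [0.4533, 0.1108, 0.1264]
ee_rot: [-3.141, -0.0, 1.7]
wrist_force: [0.2, 0.3, -1.1]
width: 0.0411
```

```bash
python3 - <<'E'
from h import *
t,R,o=pose();print(o['time'],t,'F deck',o['wrist_force']@R0,o['wrist_torque'],o['width']);G=D(t+[0,0,.019]);print('grasp pt deck mm',G*1e3)
E
```

```text
9.5833 [0.4533 0.1108 0.1264] F deck [-0.3266 -0.2213 -1.1194] [-0.0802 -0.0829 -0.0068] 0.04105575270898248
grasp pt deck mm [-19.9842  80.4481  45.4938]
```

servo_tool --series "1 -0.26 0 0.15 0; 1 -0.52 0 0.3 0; 1 -0.78 0 0.45 0; 1 -1.04 0 0.6 0; 1 -1.3 0 0.75 0; 1 -1.56 0 0.9 0; 1 -1.73 0 1 0; 1 -1.73 0 1 0; 1 -1.73 0 1 0"

```text
time: 10.33
tool_pos: [0.4556, 0.0936, 0.1164]
ee_rot: [-3.142, -0.0, 1.7]
wrist_force: [0.6, -0.0, -1.8]
width: 0.0409
```

```bash
python3 - <<'E'
from h import *
t,R,o=pose();print(o['time'],t,'F deck',o['wrist_force']@R0,o['wrist_torque'],o['width']);G=D(t+[0,0,.019]);print('grasp pt deck mm',G*1e3)
E
```

```text
10.3333 [0.4556 0.0936 0.1164] F deck [-0.9642 -0.5693 -1.5014] [-0.0678 -0.0584  0.0337] 0.04094998509173902
grasp pt deck mm [-40.0541  80.4271  45.5327]
```

Still free. I'll creep to the notch floor in 1 mm rows.

servo_tool --series "1 -0.09 0 0.05 0; 1 -0.17 0 0.1 0; 1 -0.26 0 0.15 0; 1 -0.35 0 0.2 0; 1 -0.43 0 0.25 0; 1 -0.43 0 0.25 0; 1 -0.43 0 0.25 0"

```text
time: 10.92
tool_pos: [0.4562, 0.0894, 0.1139]
ee_rot: [3.142, -0.0, 1.7]
wrist_force: [-0.8, 0.7, -2.8]
width: 0.0411
```

```bash
python3 - <<'E'
from h import *
t,R,o=pose();print(o['time'],t,'F deck',o['wrist_force']@R0,o['wrist_torque'],o['width']);G=D(t+[0,0,.019]);print('grasp pt deck mm',G*1e3)
E
```

```text
10.9167 [0.4562 0.0894 0.1139] F deck [-0.6783  0.6798 -2.8393] [ 0.074  -0.112   0.0396] 0.04110165063335417
grasp pt deck mm [-44.8818  80.4075  45.4828]
```

servo_tool --series "1 -0.09 0 0.05 0; 1 -0.17 0 0.1 0; 1 -0.17 0 0.1 0; 1 -0.17 0 0.1 0"

```text
time: 11.25
tool_pos: [0.4565, 0.0879, 0.1131]
ee_rot: [3.141, -0.0, 1.7]
wrist_force: [0.2, 0.6, -0.8]
width: 0.0414
```

```bash
python3 - <<'E'
from h import *
t,R,o=pose();print(o['time'],t,'F deck',o['wrist_force']@R0,o['wrist_torque'],o['width']);G=D(t+[0,0,.019]);print('grasp pt deck mm',G*1e3)
E
```

```text
11.25 [0.4565 0.0879 0.1131] F deck [ 0.0874 -0.2988 -0.9205] [ 0.1757 -0.0726 -0.0429] 0.04137265878851403
grasp pt deck mm [-46.7179  80.3104  45.5363]
```

servo_tool --series "1 -0.09 0 0.05 0; 1 -0.09 0 0.05 0; 1 -0.09 0 0.05 0"

```text
time: 11.5
tool_pos: [0.4566, 0.0869, 0.1126]
ee_rot: [3.141, -0.0, 1.7]
wrist_force: [0.2, 1.3, 0.2]
width: 0.0411
```

```bash
python3 - <<'E'
from h import *
from bench import snapshot
t,R,o=pose();print(o['time'],t,'F deck',o['wrist_force']@R0,o['wrist_torque'],o['width']);G=D(t+[0,0,.019]);print('grasp pt deck mm',G*1e3)
for n,ps in(('wrist',(t,R)),('scene',None),('top',None)):
  p,d=snapshot(n);np.savez(n+'7.npz',p=p,d=d,t=t,R=R)
  X=(cloud(n,d,ps).reshape(-1,3)-O)@R0-G;br=p.reshape(-1,3).max(1);g=np.isfinite(X).all(1);X=X[g];br=br[g]
  k=X[(br<90)&(abs(X[:,2]-.0254)<.004)&(abs(X[:,1])<.019)&(abs(X[:,0])<.016)]
  if len(k)>10:print(n,'handle top rel grasp',len(k),np.percentile(k,[2,50,98],axis=0))
  for z in np.arange(-.098,-.028,.008):
    s=X[(abs(X[:,2]-z)<.004)&(np.hypot(X[:,0],X[:,1])<.022)]
    if len(s)>3: print('  z',round(z,3),len(s),'x',s[:,0].min(),s[:,0].max(),'y',s[:,1].min(),s[:,1].max())
E
```

```text
11.5 [0.4566 0.0869 0.1126] F deck [ 1.2288 -0.3672 -0.4567] [ 0.2251 -0.056   0.0103] 0.041061550358892474
grasp pt deck mm [-47.7761  80.2933  45.5983]
wrist handle top rel grasp 1251 [[-0.0074 -0.0177  0.0216]
 [ 0.0029 -0.0004  0.0253]
 [ 0.0065  0.018   0.0268]]
  z -0.098 7 x 0.004920501458498025 0.007292029460892885 y -0.004987414404897819 0.0023255973184081874
  z -0.09 56 x 0.004001693532296208 0.009237986429318952 y -0.006506121869941914 0.004707889200743928
  z -0.082 95 x 0.004501793324805298 0.00941516078538756 y -0.0064467817702460045 0.004635983895194679
  z -0.074 99 x 0.0025036290152635546 0.008767032746373978 y -0.006252002089429165 0.005318477647719699
  z -0.066 103 x 0.002961345999353257 0.008573191624059694 y -0.00612671145989481 0.005248184848949733
  z -0.058 113 x 0.002849048263979831 0.008383668602415975 y -0.005989327858766713 0.005161037872795593
  z -0.05 126 x 0.002956862493836733 0.01169301014817098 y -0.0077085715232513285 0.0050588875963635815
  z -0.042 741 x -0.012807854587902047 0.02034795438498504 y -0.021400327072459147 0.02185202070367495
  z -0
[... 1167 characters left out ...]
382634996181217 0.009125866175724473 y -0.008382107303620073 0.0033375775159667637
  z -0.074 11 x 0.0052270968691998446 0.010396076967626185 y -0.006912594219563223 0.0024013737897247145
  z -0.066 11 x 0.0039517938408301645 0.009427689676615357 y -0.00790816346572601 0.0022587272233829253
  z -0.058 14 x 0.00203540844616331 0.008912563087428216 y -0.007946306249725948 0.00387669157692673
  z -0.05 11 x 0.004100057802130089 0.01819402669761651 y -0.00935099886092186 0.002353006865120466
  z -0.042 70 x -0.010863847978146823 0.019553976413636636 y -0.020728216221000663 0.021358984722097588
  z -0.034 73 x -0.0039968612879360405 0.018350178697859872 y -0.02172552782057509 0.019552170996949364
```

Contact found. The shank sits ~4.7 mm up-slope of its earlier place in the grip, so it has been against the floor since x ≈ -43 mm. It agrees with the fork seen, and the pin has tilted only ~2°. Now I'll lower the collar onto the fork.

servo_tool --series "1 0.02 0 0.04 0; 1 0.05 0 0.09 0; 1 0.07 0 0.13 0; 1 0.1 0 0.17 0; 1 0.12 0 0.22 0; 1 0.12 0 0.22 0; 1 0.12 0 0.22 0"

```text
time: 12.23
tool_pos: [0.4564, 0.088, 0.1104]
ee_rot: [3.141, 0.0, 1.7]
wrist_force: [-0.7, 0.9, 1.2]
width: 0.041
```

```bash
cat > chk.py <<'E'
from h import *
from bench import snapshot
t,R,o=pose();print(o['time'],t,'F deck',o['wrist_force']@R0,o['wrist_torque'],o['width']);G=D(t+[0,0,.019]);print('grasp pt deck mm',G*1e3)
p,d=snapshot('wrist');np.savez('wlast.npz',p=p,d=d,t=t,R=R)
X=(cloud('wrist',d,(t,R)).reshape(-1,3)-O)@R0
for z in np.arange(-.05,-.004,.008):
    s=X[(abs(X[...,2]-z)<.004)&(np.hypot(X[...,0]+.044,X[...,1]-.08)<.016)]
    if len(s)>3: print('  z',round(z,3),len(s),'x',np.percentile(s[:,0],[2,98]),'y',np.percentile(s[:,1],[2,98]))
k=X[(p.max(-1)<90)&(X[...,2]>.055)&(X[...,2]<.085)&(abs(X[...,1]-.08)<.018)&(abs(X[...,0]+.044)<.025)]
q=k[k[:,2]>np.percentile(k[:,2],98)-.004];print('top',len(q),np.percentile(q,[2,50,98],axis=0),np.linalg.svd(q-q.mean(0))[2][2])
f=X[(abs(X[...,2]-.008)<.006)&(abs(X[...,0]+.03)<.006)&(abs(X[...,1]-.08)<.03)];print('n',len(f))
E
python3 chk.py
```

```text
12.2333 [0.4564 0.088  0.1104] F deck [1.4571 0.5942 0.5351] [0.1666 0.033  0.0012] 0.040989759682328625
grasp pt deck mm [-47.9058  80.3377  43.1347]
  z -0.05 27 x [-0.0429 -0.0386] y [0.0743 0.0851]
  z -0.042 90 x [-0.0429 -0.0381] y [0.0739 0.085 ]
  z -0.034 98 x [-0.043  -0.0386] y [0.074  0.0849]
  z -0.026 108 x [-0.0443 -0.039 ] y [0.0742 0.0856]
  z -0.018 112 x [-0.0442 -0.0395] y [0.0744 0.0855]
  z -0.01 117 x [-0.0443 -0.0397] y [0.0745 0.0854]Traceback (most recent call last):
  File "chk.py", line 9, in <module>
    k=X[(p.max(-1)<90)&(X[...,2]>.055)&(X[...,2]<.085)&(abs(X[...,1]-.08)<.018)&(abs(X[...,0]+.044)<.025)]
        ~~~~~~~~~~~~~~^^~~~~~~~~~~~~~~
ValueError: operands could not be broadcast together with shapes (420,560) (235200,)
```

servo_tool --series "1 0.02 0 0.04 0; 1 0.05 0 0.09 0; 1 0.05 0 0.09 0; 1 0.05 0 0.09 0"

```text
time: 12.62
tool_pos: [0.4565, 0.0881, 0.1103]
ee_rot: [3.141, 0.001, 1.7]
wrist_force: [-0.8, -0.8, 4.9]
width: 0.0412
```

```bash
sed -i 's/p.max(-1)<90/p.reshape(-1,3).max(-1)<90/' chk.py; python3 chk.py
```

```text
12.6167 [0.4565 0.0881 0.1103] F deck [1.8917 0.8836 4.6175] [-0.0948  0.2693  0.0328] 0.04115887277563851
grasp pt deck mm [-47.9046  80.2018  42.9631]
  z -0.05 31 x [-0.043  -0.0387] y [0.0741 0.0844]
  z -0.042 89 x [-0.0437 -0.0383] y [0.0737 0.0848]
  z -0.034 101 x [-0.0444 -0.0387] y [0.0739 0.0855]
  z -0.026 109 x [-0.0438 -0.0389] y [0.0741 0.0854]
  z -0.018 110 x [-0.0447 -0.0393] y [0.0742 0.0853]
  z -0.01 122 x [-0.0449 -0.0399] y [0.0744 0.0859]
top 1049 [[-0.0554  0.0631  0.0658]
 [-0.0457  0.0793  0.0685]
 [-0.0417  0.0971  0.0699]] [0.171  0.0071 0.9852]
n 875
```

The collar has seated on the fork: 5 N upward, lowering stopped. The shank is between the prongs at y = 79.8. I'll release gently.

servo_tool --series "0.1 0 0 0 0; 0.05 0 0 0 0; 0 0 0 0 0; -0.1 0 0 0 0; -0.2 0 0 0 0; -0.3 0 0 0 0; -0.35 0 0 0 0; -0.35 0 0 0 0; -0.35 0 0 0 0"

```text
time: 13.42
tool_pos: [0.4563, 0.0885, 0.1093]
ee_rot: [-3.142, 0.0, 1.7]
wrist_force: [0.4, 0.9, -1.0]
width: 0.0637
```

```bash
python3 chk.py; python3 -c "
from bench import snapshot
import cv2;p,d=snapshot('wrist');cv2.imwrite('pics/w9.png',p[100:400,130:480,::-1])"
```

```text
13.4167 [0.4563 0.0885 0.1093] F deck [ 0.2279 -0.5171 -1.2528] [ 0.0063 -0.0644 -0.0042] 0.06365430902896838
grasp pt deck mm [-48.0356  80.4112  41.9429]
  z -0.05 31 x [-0.0449 -0.0406] y [0.0752 0.0846]
  z -0.042 88 x [-0.0448 -0.0406] y [0.0748 0.0859]
  z -0.034 90 x [-0.045  -0.0404] y [0.0749 0.0858]
  z -0.026 98 x [-0.0451 -0.0404] y [0.075  0.0857]
  z -0.018 108 x [-0.0459 -0.0402] y [0.0752 0.0863]
  z -0.01 117 x [-0.0459 -0.0403] y [0.0746 0.0862]
top 1124 [[-0.0528  0.063   0.0652]
 [-0.0431  0.0795  0.068 ]
 [-0.0389  0.0971  0.0692]] [ 0.1843 -0.0045  0.9829]
n 905
```

View pics/w9.png

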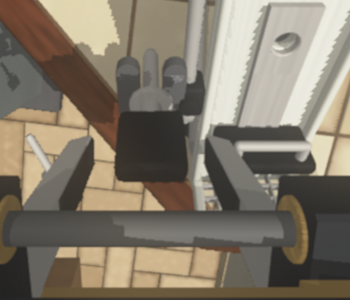

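The fork notch holds the shank (150,65 in the crop) between both prongs with the collar on top, and the handle at (150,145) is free between the open fingers. The pin settled square (shank edge x constant to 0.4 mm, handle top z 68 mm). I'll retreat straight up.

servo_tool --series "-0.35 0 0 -0.5 0; -0.35 0 0 -1.2 0; -0.35 0 0 -2.2 0; -0.35 0 0 -3.5 0; -0.35 0 0 -5 0; -0.35 0 0 -7 0; -0.35 0 0 -9.5 0; -0.35 0 0 -12 0; -0.35 0 0 -14 0; -0.35 0 0 -15 0; -0.35 0 0 -15 0; -0.35 0 0 -15 0"

```text
time: 14.52
tool_pos: [0.4564, 0.0885, 0.2597]
ee_rot: [3.141, 0.0, 1.7]
wrist_force: [-0.8, -0.5, -0.3]
width: 0.0637
```

```bash
python3 - <<'E'
from h import *
from bench import snapshot
t,R,o=pose();print(o['time'],t,o['wrist_force'],o['width'])
I=[]
for n in('wrist','scene','top'):
  p,d=snapshot(n);X=(cloud(n,d,(t,R) if n=='wrist' else None)-O)@R0
  k=X[(p.max(-1)<90)&(X[...,2]>.055)&(X[...,2]<.085)&(abs(X[...,1]-.08)<.025)&(abs(X[...,0]+.044)<.025)]
  if len(k)>5:print(n,'handle',len(k),np.percentile(k,[2,50,98],axis=0))
  I.append(p)
  if n!='wrist':
    q0=np.load(n+'0.npz')['p'];df=cv2.absdiff(p,q0).max(-1)
    for nm,w in(('bowl',(.546,.424,.02)),('potato',(.376,.383,.02)),('jar',(.4167,.4813,.08))):
      c=calibration(n);uv=cv2.projectPoints(np.array([w]),c['rvec'],c['tvec'],np.array([[c['fx'],0,c['cx']],[0,c['fy'],c['cy']],[0,0,1]]),None)[0].ravel().astype(int)
      print(n,nm,uv,'changed px',(df[uv[1]-25:uv[1]+25,uv[0]-25:uv[0]+25]>40).sum())
a=cv2.resize(I[0][60:360,130:430],(400,400));b=cv2.resize(I[1][130:270,260:400],(400,400));cv2.imwrite('pics/end.png',np.hstack([a,b])[:,:,::-1])
E
```

```text
14.5167 [0.4564 0.0885 0.2597] [-0.819  -0.4813 -0.3497] 0.0636545611807041
wrist handle 752 [[-0.0526  0.0609  0.0556]
 [-0.0409  0.0808  0.0665]
 [-0.0381  0.0998  0.069 ]]
scene handle 111 [[-0.0514  0.0632  0.0555]
 [-0.0415  0.0841  0.0625]
 [-0.0374  0.1014  0.0677]]
scene bowl [201 248] changed px 0
scene potato [249 292] changed px 0
scene jar [194 277] changed px 0
top handle 177 [[-0.052   0.0587  0.0553]
 [-0.0413  0.0802  0.0656]
 [-0.0372  0.0989  0.0698]]
top bowl [204 188] changed px 0
top potato [220 260] changed px 0
top jar [172 240] changed px 0
```

View pics/end.png

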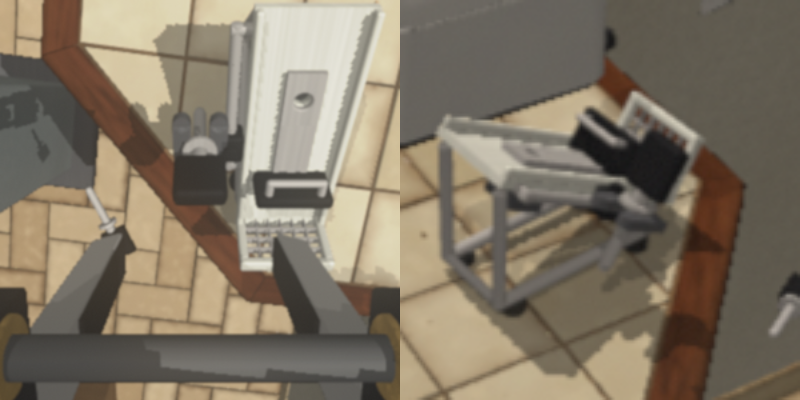

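The final views show the pin hanging by its collar in the fork, at left (200,160) and right (640,200). The bore is empty and the gripper is clear of everything. Handing in.

```bash
python3 -c "
from bench import robot
print(robot.close_job())"
```

```text
the job is handed in; nothing more can be done
None
```

The lock pin is parked in the fork's notch and released, and I handed the job in at about 14.7 s of the 42 s allowed. I gripped the handle across its 42 mm width and drew the pin about 80 mm along the bore axis. I then carried it to the entry point, slid it to the notch floor, set the collar on the fork and backed straight up.

**Final checks**
- **Pin position:** after release it settled square to the deck. Its axis is at about deck (-44, +80) mm and the handle top at 68–69 mm, so the collar rests on the fork's top face. The wrist, scene and top cameras agree to about 2 mm.
- **Other things:** the bowl, potato and spice jar show no changed pixels in the scene and top views. The pusher looks unmoved.
- **Forces:** the highest wrist force I read was about 5 N, when the collar met the fork.

**What disagreed:** the wrist force barely showed the contact with the notch floor. The gripper went about 4 mm too far, so the pin slid in the pads and tilted about 2° until I let go. I found this from the images, and the tilt was gone after release.

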